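Divert the wooden balls to the other chute

ROBOT

A 7-joint arm with a two-finger parallel gripper is mounted at the origin on the work surface. World frame = base frame: x ahead of the robot, y to its left, z up, the work surface at z = 0. Lengths are in m, angles in degrees, forces in N, time in s.
With the tool pointing down it reaches from about 0.4 to 0.875 m from the base axis. Payload 6.5 kg.
Tool frame: the origin (TCP) lies at the very end of the fingers, on their centre line; the grasp point (between the pads) lies 19 mm behind it; z points along the fingers, y is the direction in which the jaws open and shut (so a half turn about z gives the same grasp; the last joint's range is limited). The gripper opens to 85 mm and grips with 20 to 120 N. Pads are 22 mm wide; open, the fingers measure 114 mm over their backs; the gripper's body (76 mm by 85 mm) begins 54 mm behind the grasp point. The pads swing forward as they close: fully open they stand 13 mm farther back than shut.
Start: joints at [67.941, 30.733, -0.252, 88.115, 0.149, 61.152, -4.079], TCP at [0.204, -0.617, 0.231] pointing down, gripper open.
Joint ranges: [-154.64, 154.64], [-21.42, 123.67], [-72.66, 72.17], [13.99, 137.28], [-74.86, 254.86], [10.95, 109.41], [-158.01, 158.01]. Speed limits (degrees/s): [136.94, 136.94, 180, 180, 180, 180, 180].

INTERFACE

Orientations are given as [roll, pitch, yaw] about the fixed x, y, z axes, in that order (R = Rz(yaw) Ry(pitch) Rx(roll)).
In Python, from station import robot, hand, kin, imaging, ticket, read_clock, read_joint_pos, read_joint_vel, read_joint_efforts, read_tool_pos, read_orientation, read_force, read_torque, read_finger_gap gives the robot as it stands. Calls block until the motion is done:
- robot.move_to(position, orientation): joint-space move of the TCP to a pose.
- robot.move_straight(position, ori=None, rate=0.15, f_stop=None): straight line of the TCP; ori=None keeps the orientation; rate is the mean speed in m/s. With f_stop (N) it stops when the force on the tool has changed by that much, and returns True; else False.
- robot.movej(angles): joint-space move.
- hand.command_gripper(opening): finger opening in m; the grip force is fixed at half the most; returns when the fingers have stopped.
- robot.wait(seconds).
- kin.solve_ik(position, orientation): joint angles nearest the present ones, or None.
- imaging.capture(name): name is "side" or "top" or "wrist"; returns a dict with "color" (480x640x3 uint8, red, green, blue), "range_z" (480x640 float32, m along the optical axis (not along the pixel's ray), 0 where there is no reading), "K" (3x3 intrinsics, pixels), "R" (3x3) and "t" (3): a world point X has camera coordinates R X + t; the wrist camera has in their place "T_tool_cam" (4x4, takes a point from camera to tool coordinates, whose origin is the TCP and whose axes are the flange's). Camera axes: x right, y down, z forward; pixel columns grow to the right and rows downward; lengths in m; the calibration is good to about 2 mm. A picture is of the moment at which its call begins: read the wrist's pose just before it.
A pose or a line that the arm cannot do raises robot.IKError and nothing moves.
- ticket.job_done(): hands the job in, once; it reports no verdict.
Readings, each from a call of its own:
- read_clock(): time.
- read_joint_pos(): joint angles.
- read_joint_vel(): joint speeds.
- read_joint_efforts(): joint torques, N m.
- read_tool_pos(): TCP position.
- read_orientation(): TCP orientation.
- read_force(): force on the tool from outside, world axes, zero at the start.
- read_torque(): the same for the moment, N m.
- read_finger_gap(): finger opening in m.
Only numpy, scipy, OpenCV 4.12 (cv2) and the standard library are available. Lean on these libraries where they do the work, as an engineer would, in place of code of your own. Each camera call takes 0.05 s, during which the arm holds its last target.

TASK

The ball feeder on the bench is set for the wrong chute: press its seesaw gate over so that it tips down the other way and stays there, and only then push the wooden post of the stop slide to its far end (to the left as the robot sees it) so that all three wooden balls roll down that other chute. Do it by pressing and pushing only: pick nothing up, keep your fingers off the balls, and leave everything else on the bench where it is.

Things in the scene. Friction and masses are not known exactly. Their poses are not given: they have to be found in the camera images.
- feeder: All sizes in mm. Fixed ball feeder on a plywood baseboard 370 x 480, 12 thick. Origin on the bench (z = 0) below the middle of the seesaw's pivot; x points away from its front, y to its left, z up. A wooden feed track, 46 wide, floor 158 to 190 high, walls 22 high, slopes at 10 degrees along y = 0 from x = 210 down to x = 27, ending above the seesaw's middle.
- gate (a joint): Seesaw gate angle, rad: an aluminium trough 170 long (y), 82 wide, pivot along the feeder's x, 115 high. Limits -0.26, 0.26. Positive: left (+y) end raised, balls run right; negative: right end raised, balls run left. Top-heavy (steel weight on its front wall): it rests at either limit (may start either way); pressed past level (0) it falls to the other limit by itself and stays. 1 N on the raised pad does it.
- pad_left (a point): Centre of the top of the gate's left press pad, a flat steel plate 44 x 44, 4 thick, on the front (-x) side of the trough. In the feeder's frame x = -80, and y about +64, z 165 when raised, y about +81, z 127 when down. Moves with the gate. Free space in front of, above and below it.
- pad_right (a point): The same for the right press pad (y negative).
- stop (a joint): Travel of the stop slide (m) along the feeder's +y (left): 0 to about 0.008 at the start, when its blade closes the track; 0.046 at its far end, fully open. Stays where it is left; about 1.5 N of friction. The balls are freed when it passes about 0.03.
- post_top (a point): Centre of the top of the wooden post on the stop slide: 22 in x, 12 in y, 50 tall, over the track at feeder x = +45. Its top is 256 above the bench, its foot 206; ball tops are at 197 (nearest) to 209. Nothing beside it in y stands above 190. Push its right (-y) face towards +y.
- ball1_center (a point): Centre of a loose plain wooden ball, 32 across, 13 g, in the feed track: number 1 from the stop blade.
- ball2_center (a point): Centre of a loose plain wooden ball, 32 across, 13 g, in the feed track: number 2 from the stop blade.
- ball3_center (a point): Centre of a loose plain wooden ball, 32 across, 13 g, in the feed track: number 3 from the stop blade.
- jar: Bystander: a small amber screw-lid jar, 48 wide, 60 tall, on the feeder's baseboard. Origin at the middle of its underside. Leave alone.
- block: Bystander: a dark wood block 60 x 90 x 30, on the baseboard. Origin at the middle of its underside. Leave alone.
- washer: Bystander: a thick steel spacer ring, 44 across, 12 thick, on the baseboard in front of the seesaw. Origin at the middle of its underside. Leave alone.
- glue: Bystander: a white bottle, 60 wide, 150 tall. Origin at the middle of its underside. Leave alone.
- plug: Bystander: a short brass cylinder, 28 across, 35 tall, on the baseboard in front of the left chute. Origin at the middle of its underside. Leave alone.
- tin: Bystander: an open aluminium cup, 80 wide, 85 tall. Origin at the middle of its underside. Leave alone.
- chute_left (a point): Floor of the left chute near its end wall, where its balls collect (feeder frame x -17, y +190, z 64). The aluminium chute, 95 wide with 25 high walls, slopes down outward from under the gate's end (y 65) to its end wall (y 226).
- chute_right (a point): The same in the right chute (y -190).

How it is judged (in metres and radians):
On the way, in this order (a step that is already met when the one before it is completed fails the run):
1. the seesaw gate lies at its other limit, the stop slide still shut (distance of pad_left from where it was at the start of the episode above 0.024 m and (value of joint gate above 0.2 rad or value of joint gate below -0.2 rad) and value of joint stop below 0.015 m), for 0.2 s.
2. the stop slide has been pushed open (distance of pad_left from where it was at the start of the episode above 0.024 m and value of joint stop above 0.04 m), for 0.1 s.
At the end, for the whole second after the job is handed in: The gate lies within 0.06 rad of the limit opposite to its start, the stop slide is open (over 40 mm), and all three balls are at rest in the chute on the gate's low side (their centres more than 100 mm to that side of the pivot, between the chute's walls) (all of step 2 and ((value of joint gate below -0.2 rad and y of each of ball1_center, ball2_center, ball3_center in the frame of feeder above 0.1 m and x of ball1_center in the frame of feeder between -0.065 and 0.03 m and z of ball1_center in the frame of feeder between 0.05 and 0.15 m and x of ball2_center in the frame of feeder between -0.065 and 0.03 m and z of ball2_center in the frame of feeder between 0.05 and 0.15 m and x of ball3_center in the frame of feeder between -0.065 and 0.03 m and z of ball3_center in the frame of feeder between 0.05 and 0.15 m) or (value of joint gate above 0.2 rad and y of each of ball1_center, ball2_center, ball3_center in the frame of feeder below -0.1 m and x of ball1_center in the frame of feeder between -0.065 and 0.03 m and z of ball1_center in the frame of feeder between 0.05 and 0.15 m and x of ball2_center in the frame of feeder between -0.065 and 0.03 m and z of ball2_center in the frame of feeder between 0.05 and 0.15 m and x of ball3_center in the frame of feeder between -0.065 and 0.03 m and z of ball3_center in the frame of feeder between 0.05 and 0.15 m)) and linear speed of each of ball1, ball2, ball3 below 0.05 m/s); the robot touches nothing.
It fails at once if a ball is lifted (z of any of ball1_center, ball2_center, ball3_center in the frame of feeder above 0.225 m).
It fails at once if the robot handles a ball (contact force between any of the fingers, the arm and ball1 above 2 N or contact force between any of the fingers, the arm and ball2 above 2 N or contact force between any of the fingers, the arm and ball3 above 2 N).
It fails at once if a bystander is moved by more than 30 mm (distance of any of jar, block, washer, glue, plug, tin from where it was at the start of the episode above 0.03 m).
It also fails if it takes over 42 s, if anything falls off the work surface, if the arm or the gripper's body presses on something with over 40 N, if the wrist force passes 120 N, or if a joint passes its speed limit or range.

## Working session

There is one attempt and no reset: what is moved stays moved. The work goes in short steps, each a Python script; the robot and the scene stay as the last script left them, time stands still between calls to the robot, and variables do not carry over. Pictures are saved under pics/ and viewed, and the job is handed in when it is done.

```bash
ls; mkdir -p pics; python3 - <<'E'
from station import *
import cv2,numpy as np
for n in("side","top"):
    c=imaging.capture(n); cv2.imwrite(f"pics/{n}0.png",c["color"][:,:,::-1]); np.savez(f"{n}0.npz",**c)
    print(n,c["K"].tolist(),np.round(c["R"],3).tolist(),c["t"], (c["range_z"]>0).mean())
print(read_clock(),read_tool_pos(),read_orientation())
E
```

```text
pics
side [[567.4780794028796, 0.0, 319.72833128580396], [0.0, 567.4780794028796, 232.30310325988407], [0.0, 0.0, 1.0]] [[-0.94, -0.34, 0.008], [-0.267, 0.722, -0.639], [0.211, -0.603, -0.77]] [0.55989815 0.25826004 1.43946182] 0.996015625
top [[514.3493419953659, 0.0, 313.710276691475], [0.0, 514.3493419953659, 237.67186090454342], [0.0, 0.0, 1.0]] [[0.009, -1.0, 0.011], [-0.997, -0.01, -0.077], [0.077, -0.01, -0.997]] [-0.00602597  0.58644518  1.40110046] 0.9960970052083333
0.1 [ 0.20350528 -0.61671318  0.23049721] [-1.79909957e+02  7.20781445e-03  1.82665039e+01]
```

View pics/side0.png

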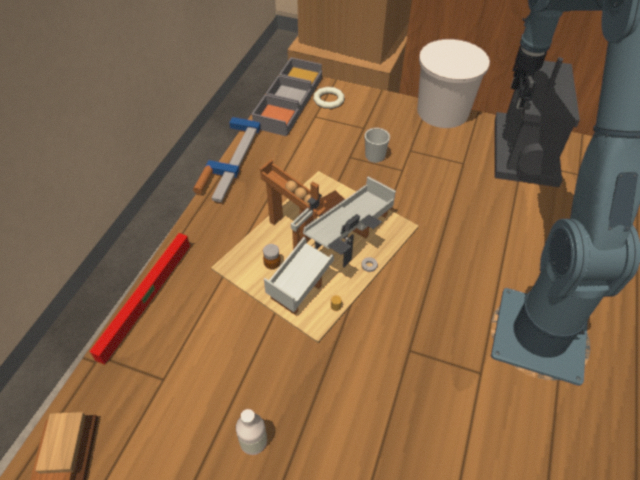

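View pics/top0.png

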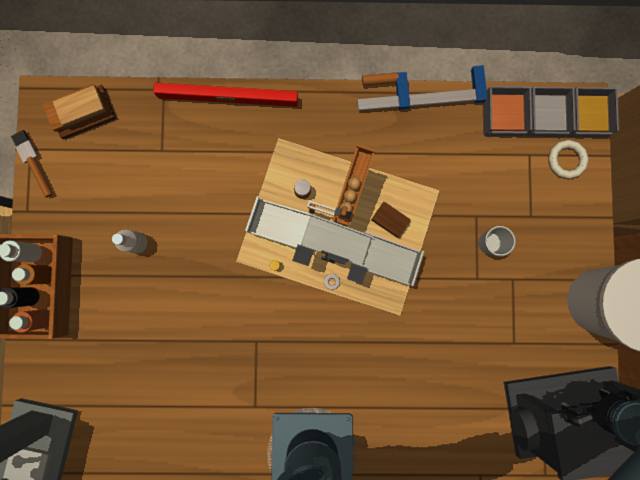

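```bash
cat > h.py <<'E'
import numpy as np,cv2
def cloud(c):
    d=c["range_z"];v,u=np.mgrid[:480,:640];K=c["K"]
    p=np.dstack([(u-K[0,2])/K[0,0]*d,(v-K[1,2])/K[1,1]*d,d])
    return (p-c["t"])@c["R"]
E
python3 - <<'E'
import numpy as np,cv2
from h import *
c=dict(np.load("top0.npz"));P=cloud(c);im=c["color"]
cv2.imwrite("pics/topz.png",cv2.resize(im[130:320,225:450,::-1],None,fx=3.5,fy=3.1,interpolation=cv2.INTER_CUBIC))
z=P[:,:,2];zz=np.clip(z/0.27*255,0,255).astype(np.uint8)
cv2.imwrite("pics/toph.png",cv2.resize(cv2.applyColorMap(zz,cv2.COLORMAP_JET)[130:320,225:450],None,fx=3.5,fy=3.1,interpolation=cv2.INTER_NEAREST))
sl=np.zeros(z.shape,bool);sl[130:320,225:450]=1
hsv=cv2.cvtColor(im,cv2.COLOR_RGB2HSV)
# baseboard by height
m=(sl&(z>0.007)&(z<0.3)).astype(np.uint8)
cs=max(cv2.findContours(m,0,2)[0],key=cv2.contourArea)
m2=(sl&(z>0.007)&(z<0.018))
print(m.sum(),m2.sum())
p=P[(m2&(cv2.drawContours(m*0,[cs],-1,1,-1)>0))][:,:2].astype(np.float32)
r=cv2.minAreaRect(p);print(r,cv2.boxPoints(r))
t=sl&(z>0.235);print("post",t.sum(),P[t].mean(0),np.round(P[t],3).tolist()[:20])
E
```

```text
22411 12322
((0.6484972834587097, -0.07930943369865417), (0.496415913105011, 0.4287591576576233), 71.774169921875) [[ 0.36724257 -0.24801505]
 [ 0.7744914  -0.38211513]
 [ 0.929752    0.08939618]
 [ 0.52250314  0.22349626]]
post 234 [ 0.51203274 -0.00443857  1.17309263] [[0.477, 0.014, 1.442], [0.477, 0.014, 1.442], [0.477, 0.014, 1.442], [0.477, 0.014, 1.442], [0.477, 0.014, 1.442], [0.477, 0.014, 1.442], [0.477, 0.014, 1.442], [0.477, 0.014, 1.442], [0.477, 0.014, 1.442], [0.477, 0.014, 1.442], [0.477, 0.014, 1.442], [0.477, 0.014, 1.442], [0.477, 0.014, 1.442], [0.477, 0.014, 1.442], [0.477, 0.014, 1.442], [0.477, 0.014, 1.442], [0.477, 0.014, 1.442], [0.477, 0.014, 1.442], [0.477, 0.014, 1.442], [0.477, 0.014, 1.442]]
```

View pics/topz.png

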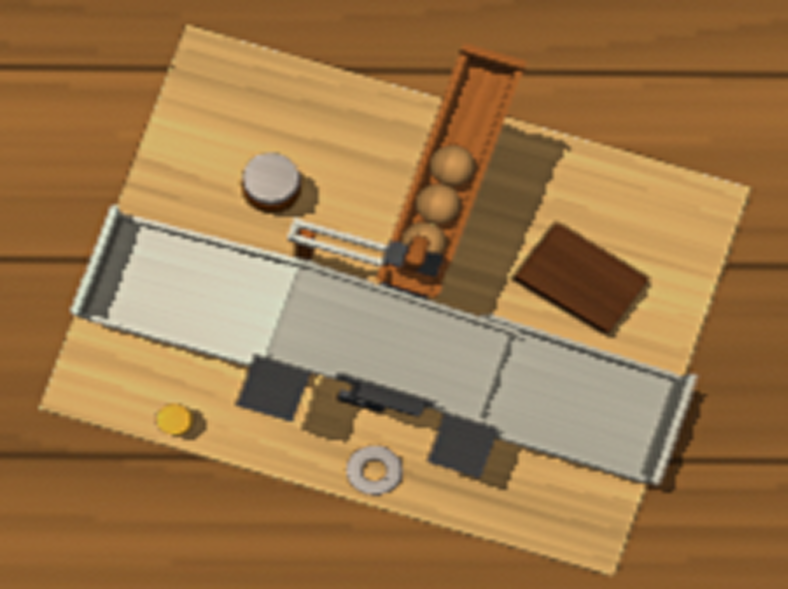

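View pics/toph.png

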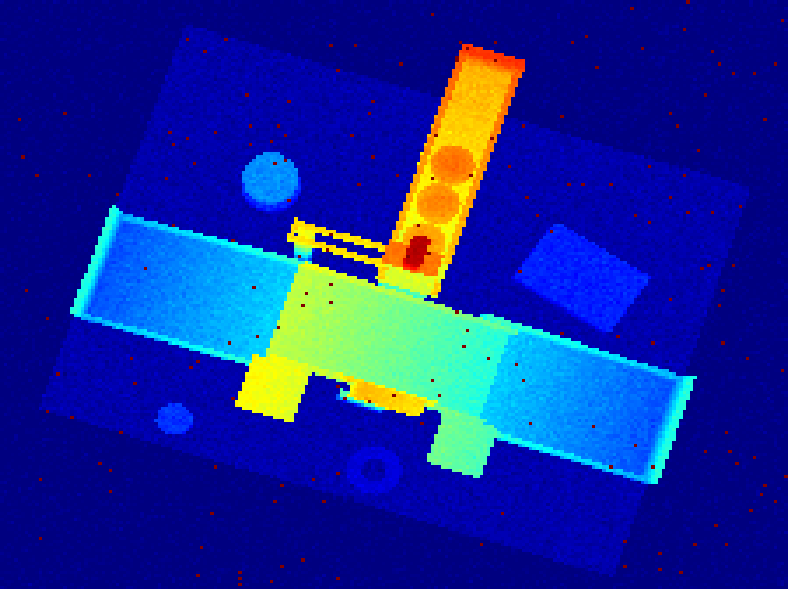

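The left pad (zoom 272,387) is raised (yellow) and the right pad (462,448) is down, so I press the left pad. The post is at zoom (417,252), dark red in the height map. The white arms left of it belong to the slide. Next I measure the pads and the post.

```bash
python3 - <<'E'
import numpy as np,cv2
from h import *
for n in("top","side"):
    c=dict(np.load(n+"0.npz"));P=cloud(c);im=c["color"];z=P[:,:,2]
    reg=(np.abs(P[:,:,0]-.63)<.3)&(np.abs(P[:,:,1]+.07)<.3)&(z<.3)
    hsv=cv2.cvtColor(im,cv2.COLOR_RGB2HSV)
    if n=="top":
        dark=reg&(hsv[:,:,2]<90)&(hsv[:,:,1]<70)&(z>.1)
        N,l,s,ct=cv2.connectedComponentsWithStats(cv2.morphologyEx(dark.astype(np.uint8),cv2.MORPH_OPEN,np.ones((3,3))))
        for i in range(1,N):
            q=P[l==i]
            if len(q)>20: print("dark",len(q),ct[i],np.median(q,0),cv2.minAreaRect(q[:,:2].astype(np.float32)))
        # baseboard colour edges
    t=reg&(z>.23)
    q=P[t];print(n,"post",len(q),np.median(q,0),q.min(0),q.max(0))
    t=reg&(z>.248);q=P[t];print(n,"posttop",len(q),q.mean(0),cv2.minAreaRect(q[:,:2].astype(np.float32)))
    # baseboard clean
    m=(reg&(z>.007)&(z<.3)).astype(np.uint8);m=cv2.morphologyEx(m,cv2.MORPH_OPEN,np.ones((5,5)))
    q=P[(m>0)&(z<.017)][:,:2].astype(np.float32);r=cv2.minAreaRect(q);print(r)
    # feed-track walls: high points, x far
    b=reg&(z>.165)&(z<.235)&(P[:,:,0]>.65);q=P[b];print("track",len(q),cv2.minAreaRect(q[:,:2].astype(np.float32)))
E
```

```text
dark 33 [337.51515152 211.24242424] [ 0.63743322 -0.05686975  0.2062299 ] ((0.6374947428703308, -0.05583823472261429), (0.012244055978953838, 0.015174178406596184), 89.12677764892578)
dark 24 [348.  214.5] [ 0.62942327 -0.08132033  0.20565921] ((0.629261314868927, -0.08120043575763702), (0.00827665813267231, 0.014459369704127312), 72.10822296142578)
dark 267 [302.75280899 254.82022472] [0.53223869 0.02711264 0.1650286 ] ((0.5323967337608337, 0.027830369770526886), (0.04130646213889122, 0.040937989950180054), 73.0799789428711)
dark 126 [334.53968254 257.96031746] [ 0.52469859 -0.04917946  0.18136131] ((0.5254512429237366, -0.05222906917333603), (0.05297914892435074, 0.014448079280555248), 72.48423767089844)
dark 253 [356.84980237 273.17786561] [ 0.48894702 -0.11086918  0.12661615] ((0.4883359670639038, -0.11012887209653854), (0.041122157126665115, 0.041606511920690536), 71.66004943847656)
top post 56 [ 0.63167223 -0.06671003  0.25513201] [ 0.62213603 -0.07560275  0.23236667] [ 0.64345524 -0.05940184  0.26082057]
top posttop 49 [ 0.63329987 -0.06762579  0.25537945] ((0.6333996653556824, -0.06731005758047104), (0.0119493268430233, 0.021503053605556488), 71.47080993652344)
((0.6227269768714905, -0.06852492690086365), (0.48011863231658936, 0.3696093261241913), 72.30726623535156)
track 1258 ((0.7025656700134277, -0.0812273919582367), (0.09687346965074539, 0.20696033537387848), 48.82576370239258)
side post 89 [ 0.63424942 -0.06011939  0.24845384] [ 0.62409994 -0.07253929  0.23000983] [ 0.64799965 -0.05233804  0.26007476]
side posttop 47 [ 0.6352296  -0.06171737  0.25287372] ((0.6362623572349548, -0.0629429817199707), (0.014421798288822174, 0.025211399421095848), 72.86405944824219)
((0.6240186095237732, -0.06337198615074158), (0.48205888271331787, 0.3678140342235565), 72.13997650146484)
track 1244 ((0.7069433331489563, -0.07541444897651672), (0.09326985478401184, 0.21436692774295807), 49.196006774902344)
```

```bash
cat >> h.py <<'E'
A=np.radians(-17.75);EX=np.array([np.cos(A),np.sin(A)]);EY=np.array([-np.sin(A),np.cos(A)]);O=np.array([.5892,-.0570])
def W(x,y,z): return [*(O+x*EX+y*EY),z]
ORI=[180,0,-17.75]
def snap(n,tag):
    from station import imaging
    c=imaging.capture(n);np.savez(f"{n}{tag}.npz",**c);P=cloud(c)
    x0,x1,y0,y1=(225,450,130,320) if n=="top" else (200,430,150,345)
    cv2.imwrite(f"pics/{n}{tag}.png",cv2.resize(c["color"][y0:y1,x0:x1,::-1],None,fx=3.4,fy=3,interpolation=cv2.INTER_CUBIC));return c,P
E
python3 - <<'E'
from station import *
from h import *
for p in (W(-.084,.07,.27),W(-.084,.07,.13),W(.045,-.05,.30),W(.045,-.05,.225),W(.045,.04,.225)):
    q=kin.solve_ik(p,ORI);print(np.round(p,3),None if q is None else np.round(q,1))
hand.command_gripper(0.0)
p=read_tool_pos();robot.move_straight([p[0],p[1],.33],rate=.2)
robot.move_to(W(-.084,.07,.27),ORI)
print(read_clock(),read_tool_pos(),read_finger_gap())
print(robot.move_straight(W(-.084,.07,.19),rate=.12))
print(robot.move_straight(W(-.084,.072,.136),rate=.05,f_stop=15),read_tool_pos(),read_force())
robot.move_straight(W(-.084,.07,.26),rate=.15)
c,P=snap("side",1);print(read_clock())
E
```

```text
[0.531 0.035 0.27 ] [  13.7   19.1  -27.7  102.4   10.    60.9 -125.3]
[0.531 0.035 0.13 ] [   5.4   28.5  -17.9  109.8   12.3   43.5 -127.2]
[ 0.617 -0.118  0.3  ] [  13.2   25.5   -9.    86.8    4.2   68.  -104.3]
[ 0.617 -0.118  0.225] [  11.5   29.1   -6.7   91.7    3.8   59.4 -104. ]
[ 0.644 -0.033  0.225] [   6.7   31.1  -11.2   88.7    6.6   60.8 -114. ]
4.1 [0.53072294 0.03436045 0.26993353] -0.0004435955357714579
False
False [0.5314109  0.0371703  0.13629522] [-0.32516737  0.03165625 -0.3938338 ]
7.175
```

View pics/side1.png

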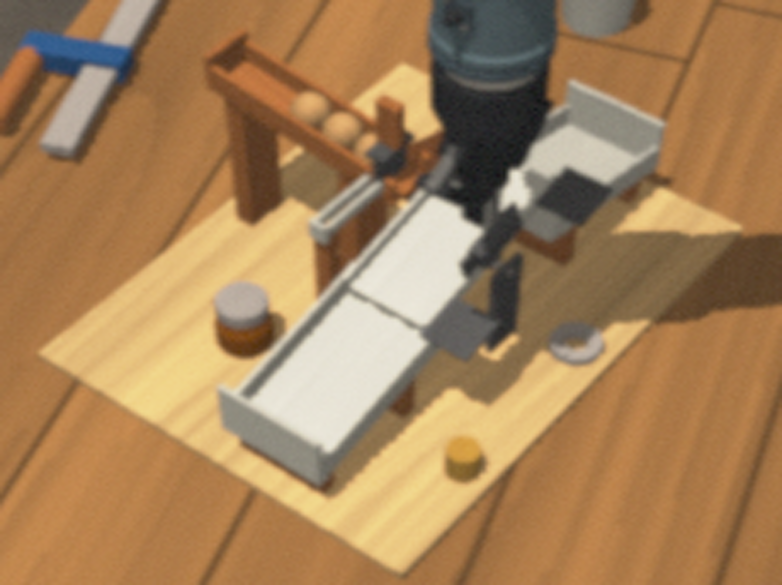

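The left pad (zoom 462,330) is now down and the right pad (567,195) is up, so the gate has tipped. The post (388,125) and the balls have not moved. Next I push the post.

```bash
python3 - <<'E'
from station import *
from h import *
P=cloud(dict(np.load("side1.npz")))
for s,y,z in(("L",.081,.127),("R",-.064,.165)):
    w=np.array(W(-.08,y,0))[:2];m=(np.linalg.norm(P[:,:,:2]-w,axis=2)<.012)&(P[:,:,2]>.05)&(P[:,:,2]<.2);print(s,m.sum(),np.median(P[m][:,2]),z)
robot.move_straight(W(-.084,.07,.31),rate=.2)
robot.move_straight(W(.045,-.055,.31),rate=.2)
robot.move_straight(W(.045,-.055,.226),rate=.15)
print(read_clock(),read_force())
r=robot.move_straight(W(.045,.045,.226),rate=.04,f_stop=8)
p=read_tool_pos();d=p[:2]-O;print(r,p,d@EX,d@EY,read_force(),read_clock())
E
```

```text
L 66 0.12584268757036482 0.127
R 63 0.1649797605667653 0.165
9.3333 [-0.71844601  0.14713925 -0.15486456]
True [ 0.63977937 -0.04595121  0.22553075] 0.044803200517760634 0.025942671215292947 [-0.04683205 -2.35094255  0.79061263] 11.15
```

```bash
python3 - <<'E'
from station import *
from h import *
robot.move_straight(W(.045,-.03,.226),rate=.1)
robot.move_straight(W(.045,-.03,.33),rate=.2)
robot.move_straight(W(-.10,-.25,.33),rate=.25)
c,P=snap("top",2);snap("side",2);z=P[:,:,2]
reg=(np.abs(P[:,:,0]-.63)<.1)&(np.abs(P[:,:,1]+.04)<.1)&(z>.248)&(z<.27)
q=P[reg];d=q[:,:2].mean(0)-O;print("post",len(q),q.mean(0),d@EX,d@EY,read_clock())
E
```

```text
post 47 [ 0.64600095 -0.02756797  0.25564371] 0.04512421305355721 0.04534752431612653 13.825
```

View pics/top2.png

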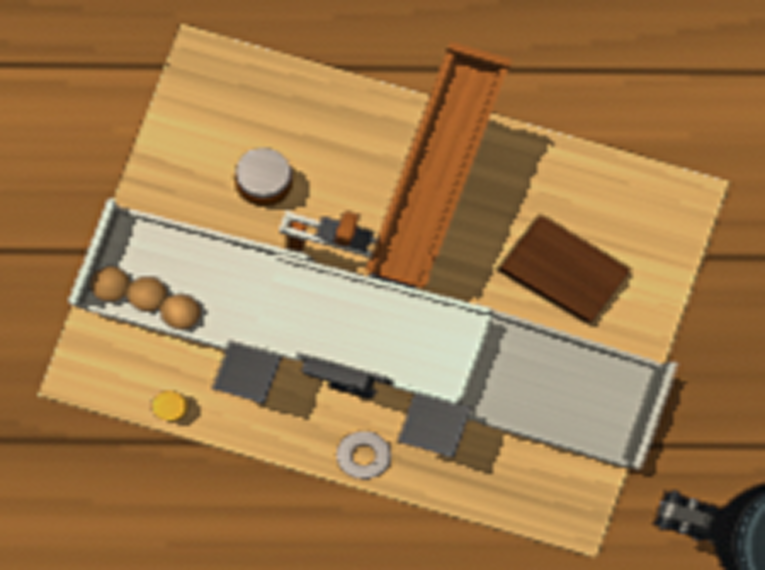

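View pics/side2.png

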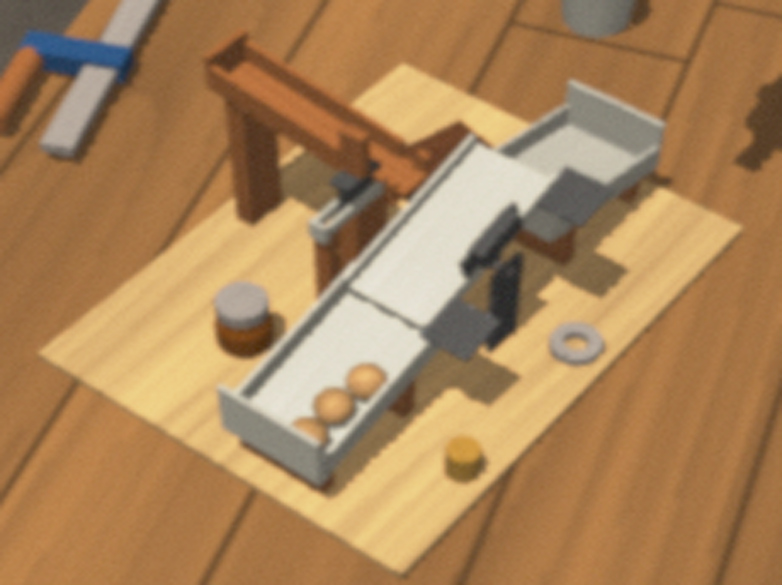

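All three balls are in the left chute (top zoom 111,285; 147,293; 180,311), and the post is at y = 45 mm. I'll check the balls are at rest, then hand in.

```bash
python3 - <<'E'
from station import *
from h import *
def balls(c):
    P=cloud(c);hsv=cv2.cvtColor(c["color"],cv2.COLOR_RGB2HSV)
    d=P[:,:,:2]-O;x=d@EX;y=d@EY
    m=(x>-.062)&(x<.028)&(y>.03)&(y<.222)&(hsv[:,:,1]>70)&(P[:,:,2]>.06)&(P[:,:,2]<.16)
    return m.sum(),[np.round((np.percentile(a[m],2),np.percentile(a[m],98),a[m].mean()),4) for a in(x,y,P[:,:,2])]
print(balls(dict(np.load("top2.npz"))))
robot.wait(1.5)
c,P=snap("top",3);print(balls(c))
q=P[(abs(P[:,:,0]-.646)<.02)&(abs(P[:,:,1]+.0276)<.02)&(P[:,:,2]>.248)&(P[:,:,2]<.27)];print((q[:,:2].mean(0)-O)@EY)
for s,y in(("L",.081),("R",-.064)):
    w=np.array(W(-.08,y,0))[:2];m=(np.linalg.norm(P[:,:,:2]-w,axis=2)<.012)&(P[:,:,2]<.3);print(s,np.median(P[m][:,2]))
print(read_clock(),ticket.job_done())
E
```

```text
(np.int64(329), [array([-0.0563, -0.0246, -0.0402]), array([0.133 , 0.2182, 0.1745]), array([0.078 , 0.1084, 0.0943])])
(np.int64(331), [array([-0.056 , -0.0245, -0.0402]), array([0.1329, 0.2183, 0.1747]), array([0.0784, 0.1075, 0.0941])])
0.045513689291262795
L 0.12735060053977043
R 0.16495513430777375
the job is handed in; nothing more can be done
15.375 None
```

The job is done and handed in at about 15.4 s of the 42 s allowed. I pressed the raised left pad with closed fingers until the gate tipped over to the left. I then pushed the post left until it stopped at its far end, retracted, and moved the arm clear.

My last checks, from the top camera just before handing in:
- **Gate:** the left pad is at 127 mm and the right pad at 165 mm, so the gate lies at its other limit. I confirmed the same in the side view before touching the stop.
- **Stop slide:** the post is at feeder y of about 45.5 mm, against 46 mm at full travel and the 40 mm needed.
- **Balls:** all three are in the left chute, between about y 133 and 218 mm and x -56 and -25 mm, and did not move over 1.5 s.
- **Bystanders:** the jar, block, washer and plug look unmoved by eye. I did not measure any of the bystanders again, and the glue bottle and most of the tin were outside my last pictures, though the arm's planned path stayed well above them.

One small disagreement: before the push, the side and top cameras differed by about 5 mm on where the post was. The push ended where the top camera's value predicted, and no check failed.

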